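# Sort conduit hardware into the sample-marked bins

### The arm

A 6-joint arm with a two-finger parallel gripper is mounted at the origin on a cart in front of the work surface, level with it; the furniture and walls round the work are solid. World frame = base frame: x ahead of the robot, y to its left, z up, the work surface at z = 0. Lengths are in m, angles in rad, forces in N, time in s.
With the tool pointing down it reaches from about 0.325 to 0.925 m from the base axis. Payload 3.1 kg.
Tool frame: the origin (TCP) lies between the finger pads; the fingertips stand 22 mm ahead of it and the grasp point (between the pads) lies 3 mm ahead of it; z points along the fingers, y is the line along which they close (so a half turn about z gives the same grasp; the last joint's range is limited). The gripper opens to 85 mm and grips with 20 to 120 N. Pads are 22 mm wide; open, the fingers measure 114 mm over their backs; the gripper's body (76 mm by 85 mm) begins 54 mm behind the grasp point. The pads swing forward as they close: fully open they stand 13 mm farther back than shut.
Start: joints at [1.137, 0.217, 1.613, -0, 1.311, -0.112], TCP at [0.198, 0.593, 0.253] pointing down, gripper open.
Joint ranges: [-2.75, 2.75], [-0.78, 2.1], [0.31, 2.55], [-1.13, 4.27], [0.13, 2.63], [-2.58, 2.58]. Speed limits (rad/s): [2.79, 2.79, 3.14, 3.14, 3.14, 3.14].

### API

Orientations are given as a rotation vector (axis times angle).
In Python, from plant import arm gives the robot as it stands. Calls block until the motion is done:
- arm.movep(position, orientation): joint-space move of the TCP to a pose.
- arm.move_linear(position, rotation=None, feed=0.15): straight line of the TCP; rotation=None keeps the orientation; feed is the mean speed in m/s.
- arm.move_joints(angles): joint-space move.
- arm.command_gripper(opening): finger opening in m; the grip force is fixed at half the most; returns when the fingers have stopped.
- arm.dwell(seconds).
- arm.ik(position, orientation): joint angles nearest the present ones, or None.
- arm.sense(): the state.
- arm.read_camera(name): name is "scene" or "top"; returns a dict with "color" (400x640x3 uint8, red, green, blue), "range_z" (400x640 float32, m along the optical axis (not along the pixel's ray), 0 where there is no reading), "fx", "fy", "cx", "cy" (pixels), "world_to_cam" (4x4, takes a point from world to camera coordinates). Camera axes: x right, y down, z forward; pixel columns grow to the right and rows downward; lengths in m; the calibration is good to about 2 mm. A picture is of the moment at which its call begins.
A pose or a line that the arm cannot do raises arm.IKError and nothing moves.
- arm.job_done(): hands the job in; it is judged then, once.
The state is a dict: "time": time; "joint_pos": joint angles; "joint_velocities": joint speeds; "effort": joint torques, N m; "ee_pos": TCP position; "tcp_rot": TCP orientation; "ft_force": force on the tool from outside, world axes, zero at the start; "torque": the same for the moment, N m; "gripper_width": finger opening in m; "gripper_force": force on a finger pad.
Only numpy, scipy, OpenCV 4.12 (cv2) and the standard library are available. Lean on these libraries where they do the work, as an engineer would, in place of code of your own. Each camera call takes 0.05 s, during which the arm holds its last target. There are 200 camera calls.

### The job

Sort the five loose fittings into the three grey bins: each bin has a sample of what belongs in it fixed to the ledge on its front (a bolt, a slice of round tube, a thin two-holed bar). Set each one down inside its bin the way it stands or lies now - both hex bolts upright on their heads, both tube couplings upright on end, the aluminium clamp bar flat - and leave the tape measure and the roll of black tape where they are.

Things in the scene. Friction and masses are not known exactly. Their poses are not given: they have to be found in the camera images.
- bolt_a_mid (a point): a plain steel hex bolt, 46 mm long, standing upright on its head on the table; head 17 x 19 mm and 6 mm high at the bottom, threaded shank 10 mm thick above it. The point is on its axis half-way up, 23 mm above its underside; z points up the shank
- bolt_b_mid (a point): a second hex bolt like the first: a plain steel hex bolt, 46 mm long, standing upright on its head on the table; head 17 x 19 mm and 6 mm high at the bottom, threaded shank 10 mm thick above it. The point is on its axis half-way up, 23 mm above its underside; z points up the shank
- coupling_a_mid (a point): a plain steel conduit coupling: a tube 30 mm outside, 24 mm inside, 36 mm long, standing on end on the table. Two small screw heads stand out 2 mm on its +x side. The point is on its axis half-way up, 18 mm above its underside; z is the tube's axis
- coupling_b_mid (a point): a second coupling like the first: a plain steel conduit coupling: a tube 30 mm outside, 24 mm inside, 36 mm long, standing on end on the table. Two small screw heads stand out 2 mm on its +x side. The point is on its axis half-way up, 18 mm above its underside; z is the tube's axis
- clamp_bar_mid (a point): a plain aluminium clamp bar, a block 24 x 60 x 22 mm (x by y by z) with two dark hole mouths 11 mm wide in its top, lying flat; y runs along its length. The point is its centre, 11 mm above its underside
- bin_bolts: one of three identical fixed grey open bins, 94 x 118 x 25 mm outside (x, y, z), walls and floor 3 mm. A ledge 30 mm deep and 6 mm high along its front (-x) outer side carries a fixed sample: a hex bolt lying along y, its highest point 24 mm above the table. Origin: centre of the bin without ledge, at table height; y along the longer side and the ledge, z up
- bin_couplings: one of three identical fixed grey open bins, 94 x 118 x 25 mm outside (x, y, z), walls and floor 3 mm. A ledge 30 mm deep and 6 mm high along its front (-x) outer side carries a fixed sample: a 12 mm high slice of round tube, 30 mm across, standing on end, top 18 mm above the table. Origin: centre of the bin without ledge, at table height; y along the longer side and the ledge, z up
- bin_bars: one of three identical fixed grey open bins, 94 x 118 x 25 mm outside (x, y, z), walls and floor 3 mm. A ledge 30 mm deep and 6 mm high along its front (-x) outer side carries a fixed sample: a thin slice of the two-holed bar, 24 x 60 x 6 mm, lying along y, top 12 mm above the table. Origin: centre of the bin without ledge, at table height; y along the longer side and the ledge, z up
- tape_measure_mid (a point): a yellow tape measure standing loose on the table among the fittings, 36 x 74 x 62 mm (x by y by z); bystander. The point is its centre, 31 mm up
- tape_roll_mid (a point): a roll of black insulating tape lying loose and flat among the fittings, 68 mm across, 19 mm high; bystander. The point is its centre, 9.5 mm up
There are look-alikes about, which are no part of the job. There is more than one size of the part that bears clamp_bar_mid; the job needs the largest.

How it is judged:
By the outcome, as a careful person would: the job done as asked, in the order asked, and still so for the second after the job is handed in, with the robot touching nothing.
It also fails if it takes over 104 s, if anything falls off the work surface, if the arm or the gripper's body presses on something with over 40 N, if the wrist force passes 120 N, or if a joint passes its speed limit or range.

## Working session

There is one attempt and no reset: what is moved stays moved. The work goes in short steps, each a Python script; the robot and the scene stay as the last script left them, time stands still between calls to the robot, and variables do not carry over. Pictures are saved under pics/ and viewed, at most 14 in all, crops included, and the job is handed in when it is done.

```bash
mkdir -p pics; ls; python3 - <<'E'
from plant import arm
import cv2,numpy as np,pickle
d={}
for n in("scene","top"):
    c=arm.read_camera(n);d[n]=c
    cv2.imwrite(f"pics/{n}0.png",c["color"][:,:,::-1])
    T=np.linalg.inv(c["world_to_cam"]);print(n,c["fx"],c["cx"],c["cy"],T.round(3).tolist())
pickle.dump(d,open("d0.pkl","wb"))
print(arm.sense())
E
```

```text
pics
scene 406.48668618849166 328.4916310226877 200.24030757782552 [[0.377, -0.66, 0.65, -0.158], [-0.926, -0.26, 0.273, -0.07], [-0.011, -0.705, -0.709, 0.736], [0.0, 0.0, 0.0, 1.0]]
top 401.143311569041 314.38277106572974 208.68411078621938 [[-0.024, -0.984, 0.175, 0.311], [-1.0, 0.021, -0.017, 0.208], [0.013, -0.176, -0.984, 1.031], [0.0, 0.0, 0.0, 1.0]]
{'time': 0.1, 'joint_pos': array([ 1.13680928e+00,  2.17669813e-01,  1.61475359e+00, -3.44510644e-05,
        1.31130587e+00, -1.12227470e-01]), 'joint_velocities': array([-1.83428137e-03, -2.46266768e-03, -3.61638444e-03, -6.46061132e-04,
       -7.02771295e-05,  5.80066926e-04]), 'effort': array([-3.69011268e-04, -3.98075831e+01, -3.04970849e+01, -1.37407783e-04,
        4.15197050e-03,  1.15560536e-05]), 'ee_pos': array([0.19736587, 0.59230663, 0.25211481]), 'tcp_rot': array([-0.50314014, -3.1004878 ,  0.00324534]), 'ft_force': array([-0.6794689 ,  0.20765809,  0.79251507]), 'torque': array([-0.03581446,  0.01189546, -0.01923536]), 'gripper_force': 0.0, 'gripper_width': 0.08553026141054813}
```

View pics/top0.png

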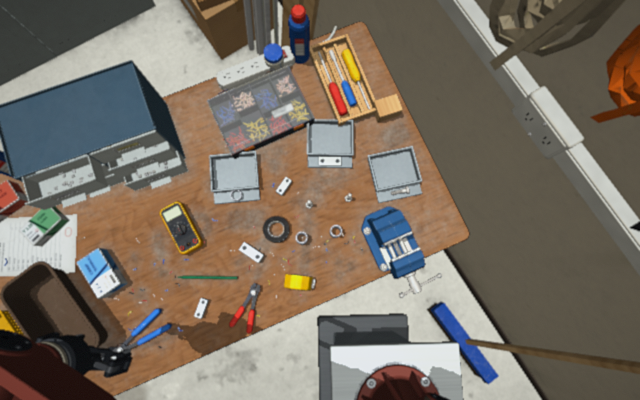

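View pics/scene0.png

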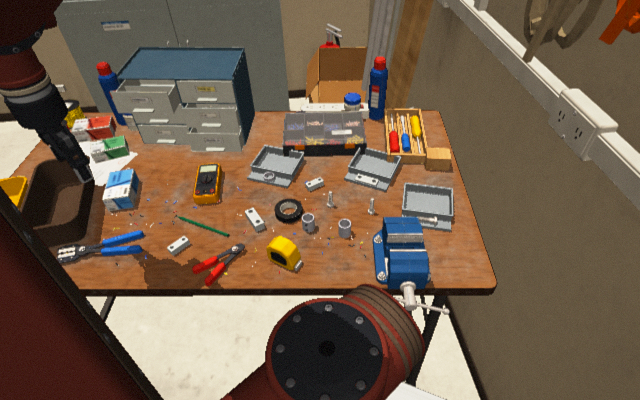

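The top image shows the bins: couplings (235,177), bars (330,140), bolts (395,172). The candidate bars are at (251,253), (284,185) and (202,308). Bolts stand at (309,204) and (349,198), and couplings at (302,238) and (337,231). I'll enlarge this view to confirm which bar is largest.

```bash
python3 - <<'E'
import pickle,cv2,numpy as np
d=pickle.load(open("d0.pkl","rb"))
c=d["top"]["color"][:,:,::-1]
cv2.imwrite("pics/c1.png",cv2.resize(c[160:300,190:390],None,fx=4,fy=4,interpolation=cv2.INTER_CUBIC))
c=d["top"]["color"][:,:,::-1]
a=cv2.resize(c[110:210,200:320],None,fx=4,fy=4,interpolation=cv2.INTER_CUBIC)
c=d["scene"]["color"][:,:,::-1]
cv2.imwrite("pics/c2.png",cv2.resize(c[140:270,160:360],None,fx=4,fy=4,interpolation=cv2.INTER_CUBIC))
c=d["top"]["color"][:,:,::-1]
cv2.imwrite("pics/c3.png",cv2.resize(c[110:210,200:430],None,fx=3.4,fy=3.4,interpolation=cv2.INTER_CUBIC))
E
```

```text
(no output)
```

View pics/c1.png

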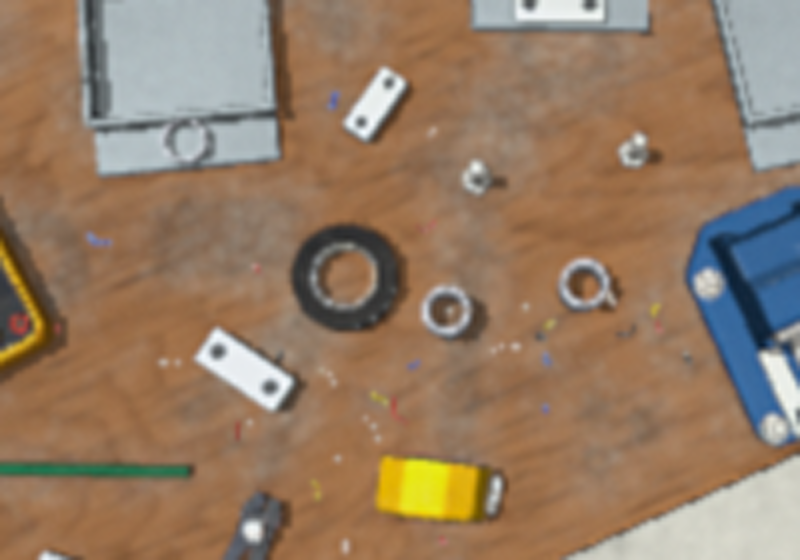

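View pics/c2.png

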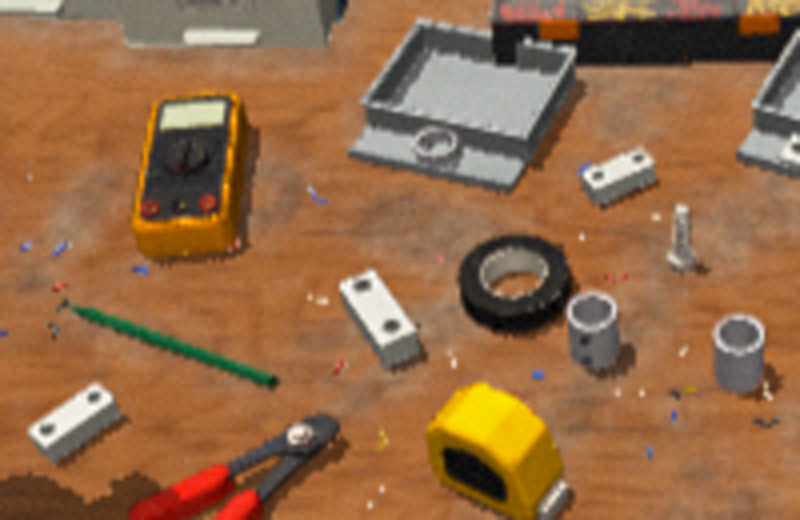

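View pics/c3.png

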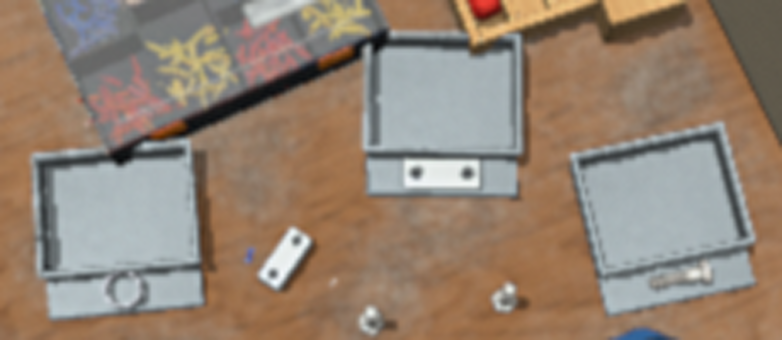

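The crops show bar (251,253) as clearly longer (about 60 mm) than (284,185) and (202,308), so it is the job's bar. Next I'll get metric positions.

```bash
cat > h.py <<'E'
import numpy as np,cv2
def cloud(c):
    v,u=np.mgrid[:400,:640];z=c["range_z"]
    p=np.stack([(u-c["cx"])/c["fx"]*z,(v-c["cy"])/c["fy"]*z,z],-1)
    T=np.linalg.inv(c["world_to_cam"]);w=p@T[:3,:3].T+T[:3,3];w[z==0]=np.nan;return w
def pix(c,u,v,h):
    T=np.linalg.inv(c["world_to_cam"]);d=T[:3,:3]@np.array([(u-c["cx"])/c["fx"],(v-c["cy"])/c["fy"],1.])
    return (T[:3,3]+d*(h-T[2,3])/d[2])
E
python3 - <<'E'
import pickle,numpy as np,cv2
from h import *
d=pickle.load(open("d0.pkl","rb"));t=d["top"];s=d["scene"]
P=lambda u,v,h,k=4,o=(190,160):pix(t,o[0]+(u+.5)/k-.5,o[1]+(v+.5)/k-.5,h).round(4)[:2]
print("ringpix",P(448,312,.036),P(583,284,.036))
ct=np.vstack([cloud(t)[160:300,190:390].reshape(-1,3)]);print("tableZ",np.nanmedian(ct[:,2]),np.nanmedian(cloud(s)[190:260,200:360,2]))
for nm,c in d.items():
    w=cloud(c);print(nm)
    for n,x,y,r in [("cA",*P(448,312,.036),.024),("cB",*P(583,284,.036),.026),("bA",*P(480,172,.03),.02),("bB",*P(640,145,.03),.02),("bar",*P(246,369,.022),.045),("bar2",*P(376,103,.015),.035),("bar3",*pix(t,202,308,.015)[:2],.035),("tape",*P(347,277,.019),.045),("meas",*P(430,489,.062),.06)]:
        m=(np.hypot(w[...,0]-x,w[...,1]-y)<r)&(w[...,2]>.009)
        q=w[m]
        if len(q)<4: print(n,len(q));continue
        top=q[q[:,2]>np.percentile(q[:,2],90)-.006] 
        R=cv2.minAreaRect((top[:,:2]*1000).astype(np.float32))
        print(n,x,y,len(q),"mean",q.mean(0).round(4),"top",np.percentile(q[:,2],95).round(4),len(top),"rect",np.round(R[0],1),np.round(R[1],1),round(R[2],1))
# bin corners, c3
print("binpix")
for n,pts in {"coup":[(34,156),(188,143),(200,263),(40,275)],"bars":[(363,37),(520,33),(522,153),(365,152)],"bolts":[(573,157),(722,126),(751,242),(602,274)]}.items():
    q=np.array([P(u,v,.025,3.4,(200,110)) for u,v in pts]);print(n,q.tolist(),q.mean(0),np.linalg.norm(q-np.roll(q,-1,0),axis=1).round(3))
E
```

```text
ringpix [0.4156 0.2246] [0.4312 0.14  ]
tableZ 0.0010958237968079487 -0.001451199488501087
scene
cA 0.4156 0.2246 178 mean [0.4123 0.2226 0.0241] top 0.0351 67 rect [414.5 223.8] [31.9 26. ] 23.1
cB 0.4312 0.14 182 mean [0.427  0.137  0.0243] top 0.0347 73 rect [428.6 136.9] [28.7 29.6] 73.6
bA 0.505 0.2028 42 mean [0.4999 0.2022 0.03  ] top 0.0441 14 rect [501.2 203.4] [10.7  7.4] 22.0
bB 0.5204 0.1003 49 mean [0.5148 0.0994 0.0283] top 0.0449 14 rect [515.9 100.1] [10.5  6.5] 54.9
bar 0.3842 0.3518 227 mean [0.3778 0.3478 0.0188] top 0.0219 195 rect [381.4 351. ] [63.4 24.5] 55.0
bar2 0.555 0.2692 113 mean [0.5499 0.2664 0.0142] top 0.0173 102 rect [551.7 267.6] [21.3 47.2] 55.5
bar3 0.24997582743595279 0.47274530692322236 167 mean [0.2466 0.4727 0.0145] top 0.0171 154 rect [248.  473.9] [22.3 46. ] 72.5
tape 0.4411 0.2885 389 mean [0.4364 0.2869 0.016 ] top 0.0189 345 rect [438.7 287.9] [70.3 64.1] 26.5
meas 0.3077 0.2368 774 mean [0.2976 0.2267 0.0412] top 0.0597 263 rect [304.2 234.3] [44.5 36.3] 80.6
top
cA 0.4156 0.2246 63 mean [0.4168 0.2253 0.0304] top 0.0387 41 rect [417.3 
[... 522 characters left out ...]
97582743595279 0.47274530692322236 164 mean [0.2509 0.4749 0.0173] top 0.0208 156 rect [250.9 475.5] [19.1 46.9] 71.2
tape 0.4411 0.2885 405 mean [0.442  0.2898 0.0191] top 0.0223 384 rect [442.3 289.6] [66.1 64.8] 89.9
meas 0.3077 0.2368 435 mean [0.3076 0.2334 0.0522] top 0.0632 230 rect [307.6 237.4] [47.7 33.4] 81.5
binpix
coup [[0.6363, 0.46], [0.6444, 0.3425], [0.5497, 0.3332], [0.5429, 0.4535]] [0.593325 0.3973  ] [0.118 0.095 0.12  0.094]
bars [[0.7279, 0.2064], [0.7289, 0.0837], [0.6313, 0.0861], [0.6345, 0.2068]] [0.68065 0.14575] [0.123 0.098 0.121 0.093]
bolts [[0.6273, 0.047], [0.6499, -0.0696], [0.5573, -0.0856], [0.5348, 0.0293]] [ 0.592325 -0.019725] [0.119 0.094 0.117 0.094]
```

```bash
cat >> h.py <<'E'
from plant import arm
from scipy.spatial.transform import Rotation as Rn
def rv(a):
    y=np.array([np.cos(a),np.sin(a),0]);z=np.array([0,0,-1.])
    return Rn.from_matrix(np.c_[np.cross(y,z),y,z]).as_rotvec()
def go(x,y,z,deg):
    """joint move, tool down, fingers closing along heading deg (mod 180), least wrist turn"""
    q0=arm.sense()["joint_pos"];best=None
    for k in (0,180,-180):
        r=rv(np.radians(deg+k));q=arm.ik([x,y,z],r)
        if q is not None:
            c=np.abs(np.array(q)-q0).max()
            if best is None or c<best[0]: best=(c,r)
    arm.movep([x,y,z],best[1])
def lin(x,y,z,feed=.15): arm.move_linear([x,y,z],feed=feed)
def st(m):
    s=arm.sense();print(m,"t%.1f"%s["time"],"p",s["ee_pos"].round(4),"w%.4f"%s["gripper_width"],"gf%.0f"%s["gripper_force"],"F",s["ft_force"].round(1))
def pick(x,y,z,deg,w,hi=.16):
    go(x,y,hi,deg);arm.command_gripper(w);lin(x,y,z+.03,.25);lin(x,y,z,.08);arm.command_gripper(0);st("grip");lin(x,y,hi,.2);st("lift")
def place(x,y,z,deg,w,hi=.17):
    go(x,y,hi,deg);lin(x,y,z+.02,.25);lin(x,y,z,.04);st("down");arm.command_gripper(w);lin(x,y,z+.06,.1);lin(x,y,hi,.3);st("out")
def snap(n,box=None,k=2,cam="scene"):
    c=arm.read_camera(cam);im=c["color"][:,:,::-1]
    if box: u,v,U,V=box;im=im[v:V,u:U]
    cv2.imwrite(f"pics/{n}.png",cv2.resize(im,None,fx=k,fy=k,interpolation=cv2.INTER_CUBIC));return c
E
python3 - <<'E'
import pickle
from h import *
d=pickle.load(open("d0.pkl","rb"))
w=np.vstack([cloud(c).reshape(-1,3) for c in d.values()])
for n,x,y in [("coup",.592,.397),("bars",.679,.145),("bolts",.591,-.02),("cB",.430,.1385)]:
    for r in(.08,.11,.14): print(n,r,np.nanpercentile(w[np.hypot(w[:,0]-x,w[:,1]-y)<r][:,2],99).round(3),end=" ")
print()
go(.416,.2243,.12,135);arm.command_gripper(.042);st("hover")
c=snap("hov",(230,100,430,250),4)
for cam in (c,arm.read_camera("top")):
    q=cloud(cam).reshape(-1,3);q=q[(np.hypot(q[:,0]-.416,q[:,1]-.224)<.06)&(q[:,2]>.06)]
    print(len(q),"minz",np.percentile(q[:,2],[0,1,3,10]).round(4) if len(q) else "")
E
```

```text
coup 0.08 0.047 coup 0.11 0.048 coup 0.14 0.142 bars 0.08 0.044 bars 0.11 0.047 bars 0.14 0.048 bolts 0.08 0.029 bolts 0.11 0.028 bolts 0.14 0.077 cB 0.08 0.035 cB 0.11 0.082 cB 0.14 0.091 
hover t2.2 p [0.416  0.2244 0.12  ] w0.0421 gf0 F [-0.5  0.6  0.1]
3796 minz [0.0983 0.1098 0.1241 0.1538]
3830 minz [0.1188 0.1905 0.2573 0.4088]
```

View pics/hov.png

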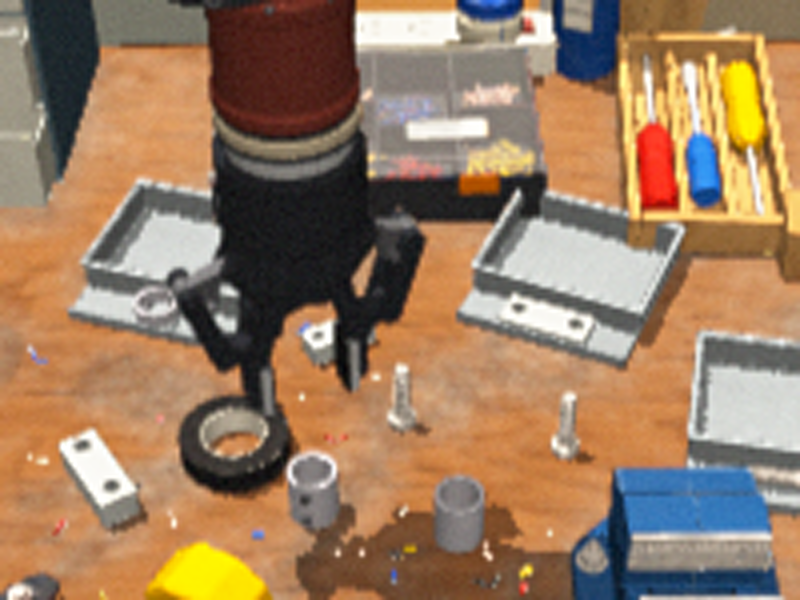

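The image shows the open fingers above cA, with cA's screws facing front-left at crop (305,505). The closing heading of 135° misses both the screws and the roll. The fingertips measure 22 mm below the TCP. Picking coupling A now.

```bash
python3 - <<'E'
from h import *
pick(.416,.2243,.032,135,.046)
place(.590,.424,.0355,3.5,.042)
snap("a",(230,100,430,250),4)
E
```

```text
grip t4.2 p [0.4169 0.2246 0.033 ] w0.0283 gf59 F [-0.2 -0.3  3.8]
lift t5.0 p [0.4149 0.2239 0.1587] w0.0282 gf59 F [ 0.2  0.7 -0.3]
down t7.3 p [0.59   0.424  0.0361] w0.0281 gf60 F [-1.5 -1.7  4.3]
out t8.7 p [0.5909 0.4245 0.172 ] w0.0418 gf0 F [-0.4 -0.7 -0.4]
```

View pics/a.png

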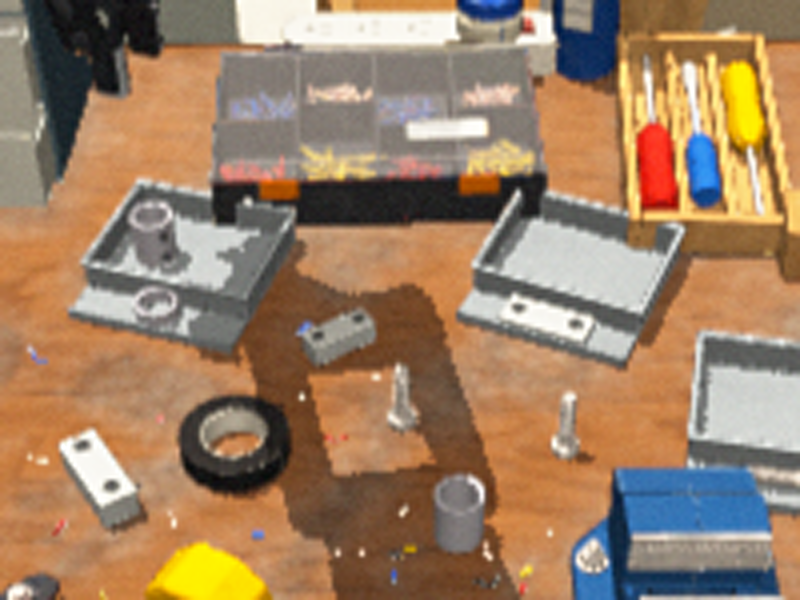

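Coupling A stands upright in its bin at crop (152,232). Coupling B and the bar are next.

```bash
python3 - <<'E'
from h import *
pick(.430,.1385,.032,-25,.046)
place(.5935,.370,.0355,3.5,.042)
pick(.383,.352,.028,-35,.045)
place(.679,.145,.0315,-1,.036)
snap("b",(230,100,430,250),4)
E
```

```text
grip t11.6 p [0.431  0.1387 0.033 ] w0.0278 gf59 F [-0.3 -0.5  5.2]
lift t12.4 p [0.4289 0.1383 0.1587] w0.0274 gf59 F [ 0.2 -0.3 -1.2]
down t14.8 p [0.5935 0.37   0.0361] w0.0278 gf60 F [-1.3 -0.8  5.3]
out t16.2 p [0.5945 0.3705 0.1718] w0.0423 gf0 F [ 0.1 -0.2 -0.4]
grip t18.7 p [0.3836 0.3524 0.0286] w0.0224 gf61 F [ 0.4 -0.7  2.1]
lift t19.5 p [0.382  0.3513 0.1587] w0.0226 gf61 F [ 0.3  0.2 -1.4]
down t22.1 p [0.6791 0.145  0.0317] w0.0225 gf61 F [-0.3 -0.9  0.3]
out t23.6 p [0.68   0.1451 0.1718] w0.0359 gf0 F [-0.7  0.2 -1.3]
```

View pics/b.png

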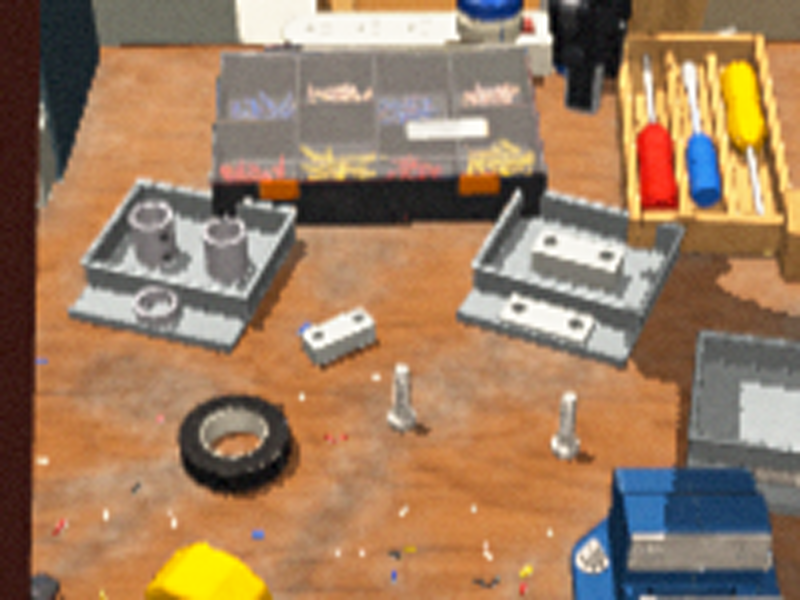

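Both couplings stand upright at crop (152,232) and (225,250), and the bar lies flat at (577,258). Bolts next.

```bash
python3 - <<'E'
from h import *
pick(.518,.1012,.034,11,.036)
place(.596,-.0465,.0372,11,.032)
pick(.503,.2045,.034,11,.036)
place(.586,.0065,.0372,11,.032)
go(.45,.2,.3,11)
snap("c",(250,100,480,270),3.4)
snap("ct",(190,110,430,300),3.3,"top")
E
```

```text
grip t25.9 p [0.5182 0.1012 0.0343] w0.0081 gf58 F [-0.  -1.2 -0.2]
lift t26.7 p [0.517  0.1011 0.1589] w0.0080 gf58 F [-0.   0.1 -1.1]
down t28.7 p [ 0.5959 -0.0466  0.0373] w0.0083 gf59 F [-1.7  0.1  2.8]
out t30.2 p [ 0.597  -0.0467  0.1715] w0.0322 gf0 F [-1.1  0.7 -0.5]
grip t32.9 p [0.5032 0.2046 0.0343] w0.0081 gf58 F [ 0.2  0.8 -0. ]
lift t33.7 p [0.502  0.2042 0.159 ] w0.0081 gf58 F [-0.4 -0.4 -0.7]
down t35.8 p [0.5859 0.0064 0.0373] w0.0084 gf59 F [-1.6 -0.1  2.5]
out t37.3 p [0.587  0.0064 0.1714] w0.0318 gf0 F [-0.4  0.7  0.1]
```

View pics/c.png

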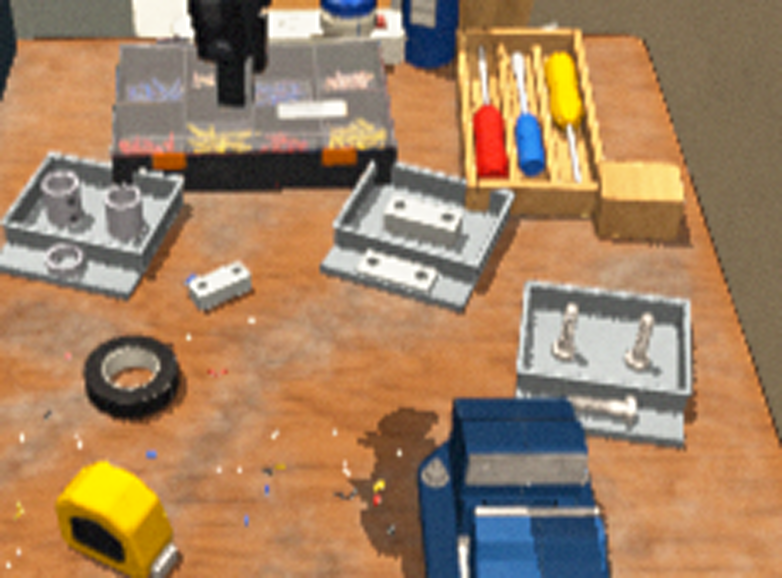

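Both bolts stand in their bin at crop (568,335) and (642,343). I'll check their apparent lean against the projection of a true vertical before handing in.

```bash
python3 - <<'E'
from h import *
c=arm.read_camera("scene")
for x,y in((.596,-.0465),(.586,.0065)):
    for z in(.005,.047):
        p=c["world_to_cam"]@[x,y,z,1];u=c["fx"]*p[0]/p[2]+c["cx"];v=c["fy"]*p[1]/p[2]+c["cy"];print(((u-250)*3.4).round(1),((v-100)*3.4).round(1))
E
```

```text
634.5 355.9
645.0 314.9
560.2 346.1
568.4 305.1
```

View pics/ct.png

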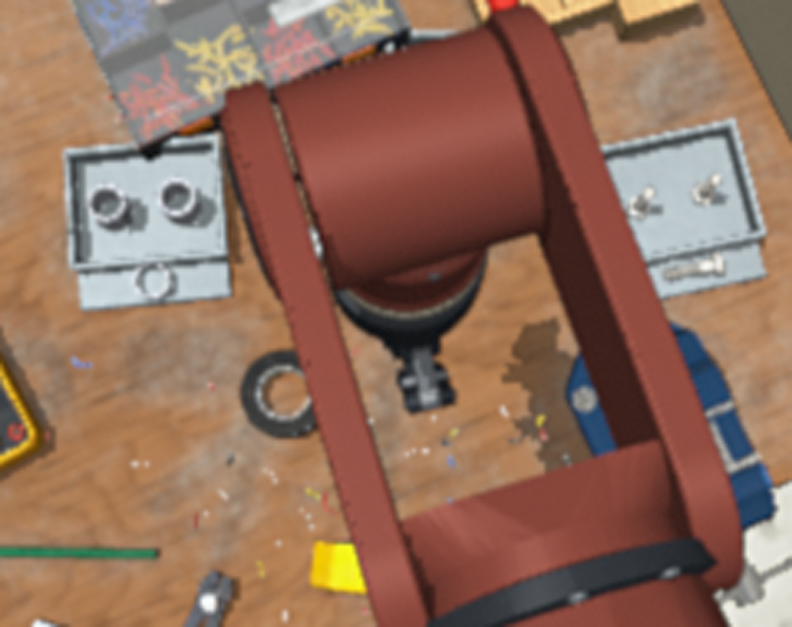

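The lean matches a true vertical, so the bolts are upright. In the top view the couplings at (108,205) and (178,200) and the bolts at (642,200) and (708,190) are all inside their bins. Handing in.

```bash
python3 -c "
from plant import arm
print(arm.job_done())"
```

```text
the job is handed in; nothing more can be done
None
```

All five fittings are in their matching bins: both bolts and both couplings upright, and the 60 mm clamp bar flat. The tape measure and tape roll were left alone. The job was handed in at about 40 s on the robot's clock, and the verdict was not reported back.

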